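# Turn the top leaf of a bead-sample binder

### The arm

A 6-joint arm with a two-finger parallel gripper is mounted at the origin on the work surface. World frame = base frame: x ahead of the robot, y to its left, z up, the work surface at z = 0. Lengths are in m, angles in rad, forces in N, time in s.
With the tool pointing down it reaches from about 0.35 to 0.975 m from the base axis. Payload 4.9 kg.
Tool frame: the origin (TCP) lies at the very end of the fingers, on their centre line; the grasp point (between the pads) lies 19 mm behind it; z points along the fingers, y is the line along which they close (so a half turn about z gives the same grasp; the last joint's range is limited). The gripper opens to 85 mm and grips with 20 to 120 N. Pads are 22 mm wide; open, the fingers measure 114 mm over their backs; the gripper's body (76 mm by 85 mm) begins 54 mm behind the grasp point. The pads swing forward as they close: fully open they stand 13 mm farther back than shut.
Start: joints at [1.187, 0.053, 1.613, -0, 1.476, -0.119], TCP at [0.164, 0.603, 0.231] pointing down, gripper open.
Joint ranges: [-3.01, 3.01], [-1.01, 2.22], [0.06, 2.58], [-1.02, 4.17], [0.09, 2.62], [-3.14, 3.14]. Speed limits (rad/s): [2.57, 2.57, 3.14, 3.14, 3.14, 3.14].

### API

Orientations are given as a unit quaternion [x, y, z, w].
In Python, from rig import env gives the robot as it stands. The module is installed in compiled form; this text tells all that it offers.
- The arm moves only by the shell command python3 -m crank 'ROWS' [FORCE]. ROWS is a JSON object of lists of equal length, an entry for each row: "claw": the gripper's target within -1 to 1 (fully open at 1, half-way at 0, shut at -1); "linear": the shift along the tool's x, y, z normalised to -1 to 1, where 1 is 0.4 m, a list of three; "angular": the turn, a rotation vector about the tool's x, y, z normalised to -1 to 1, where 1 is 60 degrees, a list of three. A call has 1 to 12 rows; each row is the pose to reach, as a shift and turn from the pose commanded when the call began, along the tool's axes at that moment; what a row does not reach only later rows make up. A row lasts 1/10 s, in which the tool goes at most 50 mm and 8.59 degrees, less where a joint would pass 70% of its speed; a pose out of reach is approached as far as the arm can. A call with a number of a shift or a turn outside -1 to 1 is refused whole. A call with a gripper value outside its range is refused whole. The fingers move at their own pace and stop on an object; FORCE is the grip in N (left out, the last holds). Time passes only in rows, so rows that repeat a pose let the fingers close. It gives the time, the measured TCP pose, the force, the opening and the grip force at its end, in the units of the state.
- env.state(): the state, without advancing time (a new reading comes with each control period).
- env.grab_frame(name): name is "side" or "top" or "wrist"; returns a dict with "color" (384x512x3 uint8, red, green, blue), "z_map" (384x512 float32, m along the optical axis (not along the pixel's ray), 0 where there is no reading), "mtx" (3x3 intrinsics, pixels), "xyz" and "rotation" of the camera in the world; the wrist camera has in their place "hand_eye" (4x4, takes a point from camera to tool coordinates, whose origin is the TCP and whose axes are the flange's). Camera axes: x right, y up, looking along -z (the intrinsics and any distortion apply to the point x, -y, -z); pixel columns grow to the right and rows downward; lengths in m; the calibration is good to about 2 mm. A picture is of the moment at which its call begins: read the wrist's pose just before it.
- env.finish_job(): hands the job in; it is judged then, once.
Trained networks look in a picture, given as the dict that the camera call returned (one of the last four; its "shot" number tells which), for a name from the list of things; names that differ only in an ending like _2 or _b are one class to them, and where a whole thing is asked for, a point or a joint stands for the part that bears it (a point fixed in the world has none). Each returns a list of dicts, best first, with "conf" (0 to 1); they miss things now and then, are a little off and sometimes report something else, mostly with a low value. They report only what shows in the picture. A call takes as long as a camera call.
- env.spot_in(name, picture): "rect" ([centre column, centre row, width, height] in pixels, round what is visible of it).
- env.regions_of(name, picture): "region" (384x512 bool, what is visible of it) and "rect" ([centre column, centre row, width, height] in pixels, round what is visible of it).
The state is a dict: "time_s": time; "qpos": joint angles; "joint_vel": joint speeds; "tau": joint torques, N m; "eef_pos": TCP position; "orientation": TCP orientation; "force": force on the tool from outside, world axes, zero at the start; "moment": the same for the moment, N m; "finger_gap": opening from 0.0 (shut) to 1.0 (fully open); "finger_force": force on a finger pad.
Only numpy, scipy, OpenCV 4.12 (cv2) and the standard library are available. Lean on these libraries where they do the work, as an engineer would, in place of code of your own. Each camera call takes 0.05 s, during which the arm holds its last target. There are 200 camera calls.

### The job

A ring binder of rigid bead-sample leaves lies open on the table: turn its top right-hand leaf, and only that one, over the rings so that it lies flat on the left-hand leaves. Push it round smoothly with the fingertips, for instance from under its index tab, and press it lightly down flat, without taking it between the fingers, pinching it or flicking it over. Leave the binder and everything else on the table where they lie.

Things in the scene. Friction and masses are not known exactly. Their poses are not given: they have to be found in the camera images.
- binder: Open two-ring binder, grey covers 3 mm thick, 176 mm along the spine, 290 mm across, about 1.1 kg, loose on the table. Origin: centre of the spine at table level. x runs along the spine away from the robot, y to the binder's left (where the leaf goes), z up. On each cover lies a stack of white rigid leaves 4 mm thick, 148 mm along the spine, reaching 14 to 120 mm out from the spine line.
- ring_axis (a point): Middle of the line about which the leaves turn: the common centre line of the two steel rings, along the binder's x, 37.5 mm above the table. The rings stand 42 mm either side of this point along x, 51 mm outer diameter, reaching 63 mm above the table.
- left_stack (a point): Centre of the top face of the left-hand stack, 67 mm left of the ring line, 32 mm above the table before the turn. Turned over, the top leaf lies on it bead side down, its upper face 39.5 mm above the table.
- top_leaf: The top right-hand leaf, the one to turn: white rigid plate 148 x 106 x 4 mm, about 90 g, with small sample beads on the face that starts uppermost (seen only, up to 3.5 mm proud). Origin: on the turning line, midway between the rings. Its -y points along the leaf to its fore-edge (120 mm out), x along the spine away from the robot, z out of the beaded face.
- top_leaf_angle (a joint): Turning angle of the top leaf about the ring centre line, rad: 0 lying flat on the right, 1.57 upright, 3.14 lying flat on the left (a stop). It starts between 0 and 0.3. Its clips grip the rings, so it stays at any angle where it is left, and must be pushed all the way (about 1 to 2 N at the tab); it does not spring back.
- top_tab (a point): Middle of the outer end of the top leaf's index tab, 136 mm from the turning line and 50 mm towards the robot from the binder's middle, at mid thickness. The tab is 40 mm wide along the spine, 4 mm thick and juts 16 mm beyond the leaf's edge. With the leaf flat, nothing is under the tab but the cover 32 mm below its underside.
- next_leaf_angle (a joint): Turning angle of the leaf under the top leaf (same kind of leaf, 7.5 mm lower, equally stiff on the rings), rad: 0 lying flat on the right. It must stay there.
- next_tab (a point): Middle of the outer end of the next leaf's tab, 40 mm wide, at the middle of the fore-edge, 7.5 mm lower than the top leaf's plane. Not to be pushed.
- cup: White ceramic cup, 78 mm across the rim and 82 mm high, beyond the far end of the binder. Origin: centre of its base. Leave alone.
- tweezers: Steel tweezers, about 126 mm long and 8 mm high, lying to the left of the binder. Origin: under their middle. Leave alone.
- bead_gauge: Steel bead sizing gauge, a flat plate 120 x 34 x 4 mm with graded holes, lying to the left of the binder beyond the tweezers. Origin: centre of its underside. Leave alone.
- green_tray: Green plastic stacking tray, 168 x 122 x 30 mm, far right. Origin: centre of its underside. Leave alone.
- clear_tray: Clear plastic stacking tray of the same size, stacked on the green one. Origin: centre of its underside. Leave alone.
- drawer_lip (a point): Front edge of the pull lip of the top drawer, which sticks out slightly, of the frosted plastic drawer unit (200 x 170 x 186 mm) standing far left, its front facing the middle of the table. Leave alone.

How it is judged:
On the way:
1. the top leaf has been raised upright (value of joint top_leaf_angle between 1.3 and 2.6 rad), for 0.05 s.
At the end, for the whole second after the job is handed in: Top leaf at rest, flat on the left (above 3.08 rad: tab within 8 mm of fully down); next leaf still on the right (below 0.1 rad); binder flat, within 30 mm of its start; cup, tweezers, gauge, trays and top drawer within 20 mm of theirs (value of joint top_leaf_angle above 3.08 rad and velocity of joint top_leaf_angle between -0.05 and 0.05 rad/s and value of joint next_leaf_angle below 0.1 rad and distance of binder from where it was at the start of the episode below 0.03 m and angle between binder's own z axis and vertical below 0.05 rad and linear speed of binder below 0.01 m/s and distance of each of cup, tweezers, bead_gauge, green_tray, clear_tray, drawer_lip from where it was at the start of the episode below 0.02 m); the robot touches nothing.
It fails at once if the leaf is taken between the fingers, pinched or pressed hard (over 25 N) (contact force between the fingers and top_leaf above 25 N or (z of the grasp point in the frame of top_leaf between -0.004 and 0.004 m and ((x of the grasp point in the frame of top_leaf between -0.07 and 0.07 m and y of the grasp point in the frame of top_leaf between -0.12 and -0.02 m) or (x of the grasp point in the frame of top_leaf between -0.07 and -0.03 m and y of the grasp point in the frame of top_leaf between -0.136 and -0.02 m)))).
It fails at once if the leaf is flicked over (faster than 6 rad/s) (velocity of joint top_leaf_angle above 6 rad/s).
It fails at once if the next leaf is turned as well (more than 0.25 rad) (value of joint next_leaf_angle above 0.25 rad).
It fails at once if the binder is shoved more than 30 mm, lifted or tipped (distance of binder from where it was at the start of the episode above 0.03 m or angle between binder's own z axis and vertical above 0.15 rad).
It fails at once if another thing on the table is moved more than 20 mm (distance of any of cup, tweezers, bead_gauge, green_tray, clear_tray, drawer_lip from where it was at the start of the episode above 0.02 m).
It also fails if it takes over 42 s, if anything falls off the work surface, if the arm or the gripper's body presses on something with over 40 N, if the wrist force passes 120 N, or if a joint passes its speed limit or range.

## Working session

There is one attempt and no reset: what is moved stays moved. The work goes in short steps, Python scripts to look and compute and a shell command to move; the robot and the scene stay as the last step left them, time stands still between calls to the robot, and variables do not carry over. Pictures are saved under pics/ and viewed, at most 10 in all, crops included, and the job is handed in when it is done.

```bash
mkdir -p pics
cat > h.py <<'E'
import numpy as np,cv2
from rig import env
from scipy.spatial.transform import Rotation as R
def cloud(f):
    z=f["z_map"];h,w=z.shape;u,v=np.meshgrid(np.arange(w),np.arange(h));K=f["mtx"]
    p=np.stack([(u-K[0,2])/K[0,0]*z,-(v-K[1,2])/K[1,1]*z,-z],-1)
    r=np.array(f["rotation"]); r=r if r.shape==(3,3) else R.from_quat(r).as_matrix()
    return p@r.T+np.array(f["xyz"])
E
python3 - <<'E'
from h import *
s=env.state();print(s)
ims=[]
for n in("top","side"):
    f=env.grab_frame(n);print(n,f["xyz"],f["rotation"],f["mtx"],f.keys())
    cv2.imwrite(f"pics/{n}0.png",f["color"][:,:,::-1]);np.savez(f"{n}0.npz",P=cloud(f),z=f["z_map"],c=f["color"])
    P=cloud(f)
    for k in["binder","top_leaf","top_tab","next_tab","cup","tweezers","bead_gauge","green_tray","ring_axis","drawer_lip"]:
        for d in env.regions_of(k,f)[:2]:
            m=d["region"]&(f["z_map"]>0);q=P[m]
            print(k,round(d["conf"],2),np.round(d["rect"]),np.round(np.median(q,0),3),np.round(np.percentile(q,[2,98],axis=0),3).tolist() if len(q) else 0)
E
```

```text
{'time_s': 0.0, 'qpos': array([ 1.18698604e+00,  5.33596462e-02,  1.61431263e+00,  1.23344843e-05,
        1.47598286e+00, -1.19009425e-01]), 'joint_vel': array([ 0.00067651, -0.0022448 , -0.00067113, -0.00105465,  0.0002196 ,
        0.00042964]), 'tau': array([ 1.02257844e-03, -3.93672645e+01, -3.70182788e+01,  5.49893537e-05,
        6.96119983e-03, -1.39931394e-06]), 'eef_pos': array([0.16333907, 0.60263034, 0.23005015]), 'orientation': array([ 1.32014459e-01,  9.91247254e-01, -9.97296476e-04, -2.62488051e-04]), 'force': array([-0.08596754, -0.10685329, -0.68518637]), 'moment': array([0.03455647, 0.0025854 , 0.03972948]), 'finger_force': 0.0, 'finger_gap': 0.9987814267252711}
top [ 0.41432008 -0.03126562  1.44463869] [-0.05204484  0.04795888  0.71559907 -0.69491672] [[385.03882084   0.         258.13992041]
 [  0.         385.03882084 190.66476679]
 [  0.           0.           1.        ]] dict_keys(['color', 'z_map', 'mtx', 'xyz', 'rotation', 'shot'])
binder 0.86 [240. 206.  84.  60.] [0.563 0.049 0.032] [[0.473, -0.088, -0.001], [0.657, 0.184, 0.067]]
binder 0.53 [259. 199.  4
[... 2072 characters left out ...]
3.] [ 0.571 -0.052  0.033] [[0.506, -0.084, 0.027], [0.652, 0.014, 0.038]]
cup 0.75 [267. 191.  26.  29.] [0.712 0.07  0.058] [[0.681, 0.05, 0.006], [0.752, 0.126, 0.084]]
tweezers 0.49 [237. 218.  93.  58.] [ 0.555 -0.009  0.032] [[0.477, -0.094, 0.001], [0.66, 0.173, 0.067]]
tweezers 0.38 [207. 191.  16.  12.] [0.543 0.241 0.007] [[0.512, 0.217, 0.0], [0.582, 0.261, 0.011]]
green_tray 0.76 [356. 343.  89.  44.] [ 0.546 -0.568  0.018] [[0.488, -0.593, 0.003], [0.637, -0.469, 0.033]]
ring_axis 0.58 [238. 216.  93.  62.] [ 0.555 -0.01   0.032] [[0.478, -0.093, 0.002], [0.658, 0.169, 0.067]]
drawer_lip 0.6 [204. 133.  50.  21.] [0.633 0.425 0.151] [[0.554, 0.409, 0.128], [0.719, 0.568, 0.181]]
```

Run:
```python
from h import *
a=np.load("top0.npz");b=np.load("side0.npz")
A=cv2.resize(a["c"][130:260,160:320],None,fx=4,fy=4,interpolation=cv2.INTER_CUBIC)
B=cv2.resize(b["c"][150:270,170:310],None,fx=4,fy=4,interpolation=cv2.INTER_CUBIC)
cv2.imwrite("pics/a.png",A[:,:,::-1]);cv2.imwrite("pics/b.png",B[:,:,::-1])
P=a["P"];
# grid heights
m=(P[...,0]>.45)&(P[...,0]<.69)&(P[...,1]>-.13)&(P[...,1]<.22)&(P[...,2]>.0015)
Q=P[m]
# left stack plane
g=m.copy();
mm=(np.abs(P[...,2]-.032)<.006)&m
print(mm.sum(),cv2.minAreaRect(Q[:,:2].astype(np.float32)))
for nm,sel in(("left",mm&(P[...,1]>.06)),):
    print(nm,cv2.minAreaRect(P[sel][:,:2].astype(np.float32)),P[sel].mean(0))
# height map print, rows in x descending
xs=np.arange(.46,.69,.02);ys=np.arange(-.12,.22,.02)
from scipy.interpolate import griddata
G=griddata(P.reshape(-1,3)[:,:2],P.reshape(-1,3)[:,2],tuple(np.meshgrid(xs,ys,indexing="ij")),method="nearest")
print("y",np.round(ys[::-1]*1000));
for i in range(len(xs))[::-1]:print(round(xs[i],3),np.round(G[i,::-1]*1000).astype(int))
```

```text
1238 ((0.5701008439064026, 0.04483160376548767), (0.23973794281482697, 0.34967273473739624), 0.06452683359384537)
left ((0.5816001892089844, 0.12755794823169708), (0.21063174307346344, 0.1311861127614975), 2.1447391510009766) [0.55723406 0.11971988 0.03175248]
y [ 200.  180.  160.  140.  120.  100.   80.   60.   40.   20.    0.  -20.
  -40.  -60.  -80. -100. -120.]
0.68 [ 1  0  0  3  3 -2 81  0  0 -3 -1  2 -2  2  2  2 -8]
0.66 [-2 -5  0  3  1  4  4  2  0  6  2 63 65 20 -1  4 -8]
0.64 [ 1 -2  0  5  4  4 -2  5 45 44 52 61 62 14  6 -3 -2]
0.62 [ 8 30 32 31 37 34 36  8 44 53 53 56 63 67  0  0  3]
0.6 [ 1 26 32 29 29 33 31 14 42 50 56 52 60 65 26  4 -1]
0.58 [ 3 27 28 35 29 30 27 16  7 47 48 58 57 61 25  0 -1]
0.56 [-2 31 33 25 31 31 36 15 13 48 50 51 58 68 72 -6 -5]
0.54 [-2 29 32 34 36 31 29 14  8 42 55 52 54 65 66  1 -2]
0.52 [ 4  1 32 32 30 38 34 30 12 44 42 52 58 58 34  9  0]
0.5 [ 0  5 29 32 31 31 31 30  9  5  7  8 -2  5 -2  1  1]
0.48 [ 0  0  2 26  9  0  6 -1 -3 -3 -4 -3  1  0 -3 -2  0]
0.46 [-2  3  2  4  1 -4  1  2  0  2 -3 -2 -2 -6 -2 -2  4]
```

View pics/a.png

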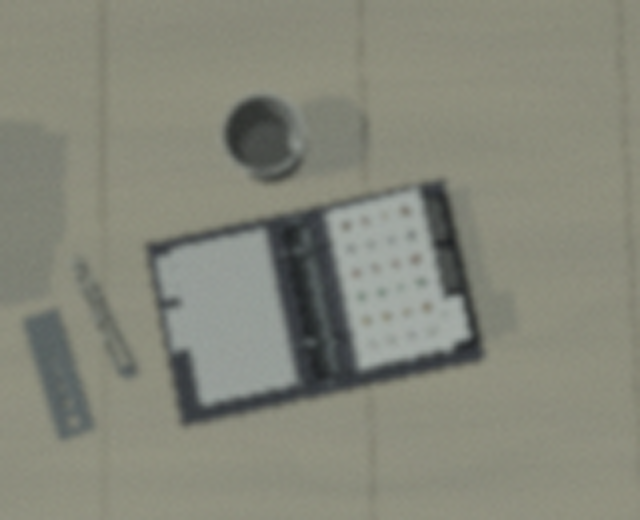

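View pics/b.png

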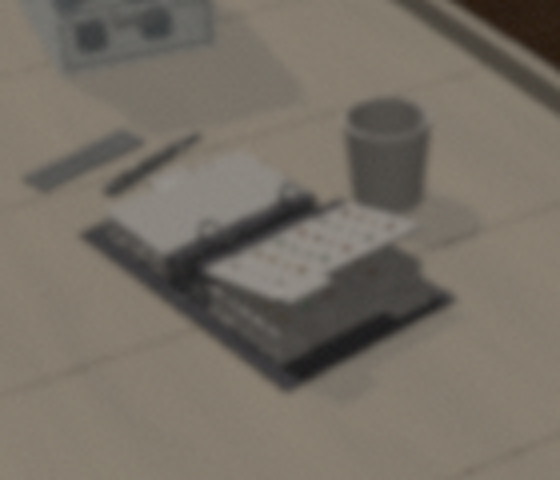

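The top view shows the binder turned about 10°. Its corners in the crop are about (150,245), (185,420), (480,355) and (445,183). The tab of the raised leaf is at (455,315), the cup is at the far end, and the tweezers and gauge are on the left. The side view shows the top leaf clearly raised off its stack, with its tab towards the robot at (290,290).

```bash
cat > fit.py <<'E'
from h import *
from scipy.optimize import least_squares
a=np.load("top0.npz");P=a["P"];
f=env.grab_frame("top");K=f["mtx"];r=R.from_quat(f["rotation"]);t=np.array(f["xyz"])
px=np.array([(150,245),(185,420),(480,355),(445,183)])/4+[160,130]-.375
d=r.apply(np.c_[(px[:,0]-K[0,2])/K[0,0],-(px[:,1]-K[1,2])/K[1,1],-np.ones(4)])
C=t+d*((.003-t[2])/d[:,2])[:,None]
M=np.array([(88,145),(-88,145),(-88,-145),(88,-145)])/1000
def tr(p,m):
    c,s=np.cos(p[2]),np.sin(p[2]);return m@np.array([[c,s],[-s,c]])+p[:2]
o=least_squares(lambda p:(tr(p,M)-C[:,:2]).ravel(),[.56,.04,.2])
print("corner fit",o.x,np.round(o.fun*1000,1))
# white-leaf refinement by depth: left stack outline and leaf plane
for nm in("top0.npz","side0.npz"):
    Q=np.load(nm)["P"].reshape(-1,3);p=o.x
    L=(Q[:,:2]-p[:2])@np.array([[np.cos(p[2]),-np.sin(p[2])],[np.sin(p[2]),np.cos(p[2])]])
    m=(abs(L[:,0])<.065)&(L[:,1]<-.02)&(L[:,1]>-.105)&(Q[:,2]>.038)
    A=np.c_[L[m,1],np.ones(m.sum())];k=np.linalg.lstsq(A,Q[m,2],rcond=None)[0]
    print(nm,m.sum(),"slope",k,"theta",np.arctan(-k[0]), "thru-axis", np.arctan(np.median((Q[m,2]-.0395)/-L[m,1])))
E
python3 fit.py
```

```text
corner fit [0.56903376 0.04984035 0.18172738] [ 3.4  3.3 -4.   3.  -4.1 -5.4  4.7 -0.9]
top0.npz 829 slope [-0.22593017  0.03976472] theta 0.22219961896540244 thru-axis 0.2254646991283973
side0.npz 458 slope [-0.22361327  0.04136914] theta 0.21999413854410263 thru-axis 0.24614149210137287
```

```bash
cat > d.py <<'E'
# usage: d.py bx left z phi_deg ... : binder-frame targets (mm, deg) -> rows from the current pose
from h import *
import sys
B=np.array([.569,.050]);Y=.182
def target(bx,ly,z,phi):
    c,s=np.cos(Y),np.sin(Y);f=np.radians(phi);bR=R.from_euler("z",Y)
    p=np.r_[B+np.array([[c,-s],[s,c]])@np.array([bx,ly])/1000,z/1000]
    m=np.c_[[-1,0,0],[0,np.sin(f),np.cos(f)],[0,np.cos(f),-np.sin(f)]]
    return p,bR*R.from_matrix(m)
if __name__=="__main__":
    s=env.state();o=R.from_quat(s["orientation"]);q=s["eef_pos"]
    d=np.array([q[0]-B[0],q[1]-B[1]]);c,sn=np.cos(Y),np.sin(Y);zt=R.from_euler("z",-Y).apply(o.apply([0,0,1]))
    print("t",round(s["time_s"],2),"binder xyz mm",np.round([1e3*(c*d[0]+sn*d[1]),1e3*(-sn*d[0]+c*d[1]),1e3*q[2]],1),"ztool",np.round(zt,2),"F",np.round(s["force"],1),"q",np.round(s["qpos"],2))
    for w in np.array(sys.argv[1:],float).reshape(-1,4):
        p,r=target(*w)
        print(w,"lin",np.round(o.inv().apply(p-q)/.4,3).tolist(),"ang",np.round(np.degrees((o.inv()*r).as_rotvec())/60,3).tolist())
E
python3 d.py -100 200 300 90 -60 -180 200 60 -50 -230 180 45
```

```text
t 1.15 binder xyz mm [-298.6  617.5  231.3] ztool [ 0.  0. -1.] F [-0.4  1.2 -0.4] q [ 1.19  0.05  1.61 -0.    1.48 -0.12]
[-100.  200.  300.   90.] lin [-0.899, -0.727, -0.172] ang [0.0, 0.0, -0.427]
[ -60. -180.  200.   60.] lin [-1.399, -1.54, 0.078] ang [-0.492, 0.112, -0.417]
[ -50. -230.  180.   45.] lin [-1.476, -1.642, 0.128] ang [-0.737, 0.168, -0.404]
```

```bash
python3 -m crank '{"claw":[-1,-1,-1,-1,-1,-1,-1,-1,-1,-1,-1,-1],"linear":[[-0.9,-0.73,-0.17],[-0.9,-0.73,-0.17],[-0.9,-0.73,-0.17],[-0.9,-0.73,-0.17],[-0.9,-0.73,-0.17],[-0.9,-0.73,-0.17],[-0.9,-0.73,-0.17],[-0.9,-0.73,-0.17],[-0.9,-0.73,-0.17],[-0.9,-0.73,-0.17],[-0.9,-0.73,-0.17],[-0.9,-0.73,-0.17]],"angular":[[0,0,-0.427],[0,0,-0.427],[0,0,-0.427],[0,0,-0.427],[0,0,-0.427],[0,0,-0.427],[0,0,-0.427],[0,0,-0.427],[0,0,-0.427],[0,0,-0.427],[0,0,-0.427],[0,0,-0.427]]}' 20; python3 d.py -60 -190 230 60 -60 -190 230 45
```

```text
time_s: 2.35
eef_pos: [0.4346, 0.2271, 0.2993]
orientation: [-0.091, 0.996, 0.0, -0.0]
force: [-0.0, 0.1, 0.3]
finger_gap: -0.002
finger_force: 0.0
t 2.35 binder xyz mm [-100.2  198.5  299.3] ztool [-0.  0. -1.] F [-0.   0.1  0.3] q [ 0.33 -0.31  1.83  0.    1.62 -1.42]
[ -60. -190.  230.   60.] lin [-0.101, -0.971, 0.173] ang [-0.499, -0.0, -0.001]
[ -60. -190.  230.   45.] lin [-0.101, -0.971, 0.173] ang [-0.749, 0.0, -0.001]
```

```bash
python3 -m crank '{"claw":[-1,-1,-1,-1,-1,-1,-1,-1,-1,-1,-1,-1],"linear":[[-0.1,-0.97,0.17],[-0.1,-0.97,0.17],[-0.1,-0.97,0.17],[-0.1,-0.97,0.17],[-0.1,-0.97,0.17],[-0.1,-0.97,0.17],[-0.1,-0.97,0.17],[-0.1,-0.97,0.17],[-0.1,-0.97,0.17],[-0.1,-0.97,0.17],[-0.1,-0.97,0.17],[-0.1,-0.97,0.17]],"angular":[[-0.75,0,0],[-0.75,0,0],[-0.75,0,0],[-0.75,0,0],[-0.75,0,0],[-0.75,0,0],[-0.75,0,0],[-0.75,0,0],[-0.75,0,0],[-0.75,0,0],[-0.75,0,0],[-0.75,0,0]]}'; python3 d.py -50 -185 45 45 -50 -140 40 45
```

```text
time_s: 3.55
eef_pos: [0.5443, -0.1453, 0.2321]
orientation: [-0.085, 0.92, 0.381, -0.035]
force: [0.6, 0.5, 0.8]
finger_gap: 0.001
finger_force: 0.0
t 3.55 binder xyz mm [ -59.7 -187.6  232.1] ztool [-0.    0.71 -0.71] F [0.6 0.5 0.8] q [-0.64  0.22  1.57  0.54  1.93 -2.35]
[ -50. -185.   45.   45.] lin [-0.024, -0.326, 0.335] ang [-0.001, -0.001, 0.002]
[ -50. -140.   40.   45.] lin [-0.024, -0.255, 0.424] ang [-0.001, -0.001, 0.002]
```

```bash
python3 -m crank '{"claw":[-1,-1,-1,-1,-1,-1,-1,-1],"linear":[[-0.024,-0.33,0.335],[-0.024,-0.33,0.335],[-0.024,-0.33,0.335],[-0.024,-0.33,0.335],[-0.024,-0.33,0.335],[-0.024,-0.29,0.38],[-0.024,-0.245,0.435],[-0.024,-0.245,0.435]],"angular":[[0,0,0],[0,0,0],[0,0,0],[0,0,0],[0,0,0],[0,0,0],[0,0,0],[0,0,0]]}'; python3 d.py
python3 - <<'E'
from h import *
f=env.grab_frame("side");A=cv2.resize(f["color"][130:280,170:330],None,fx=4,fy=4,interpolation=cv2.INTER_CUBIC)
g=env.grab_frame("wrist");W=g["color"]
cv2.imwrite("pics/c.png",np.hstack([A[:,:,::-1][:384*1],])) 
cv2.imwrite("pics/w.png",W[:,:,::-1])
E
```

```text
time_s: 4.35
eef_pos: [0.5438, -0.0897, 0.0414]
orientation: [-0.086, 0.92, 0.381, -0.035]
force: [-0.8, -0.3, -0.6]
finger_gap: 0.004
finger_force: 0.0
t 4.35 binder xyz mm [ -50.1 -132.9   41.4] ztool [-0.    0.71 -0.71] F [-0.8 -0.3 -0.6] q [-0.57  0.4   1.71  0.54  1.63 -2.46]
```

View pics/c.png

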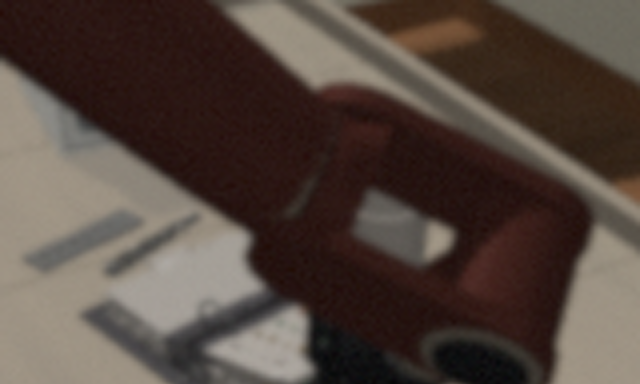

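View pics/w.png

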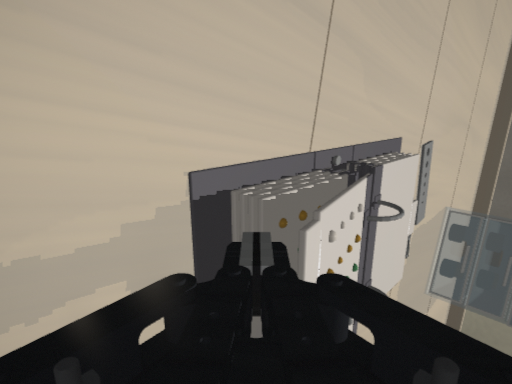

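The wrist view shows the shut fingertip at (257,240), just outside and below the top leaf's tab end at (310,245). It is clear of the next leaf. The arm blocks the side view. I'll lift along the arc.

```bash
cat > arc.py <<'E'
# arc.py : triples (alpha_deg, radius_mm, phi) -> d.py arguments
import sys,numpy as np,subprocess
a=[]
for w in np.array(sys.argv[1:],float).reshape(-1,3):
    t=np.radians(w[0]);a+=["-50",f"{-w[1]*np.cos(t):.1f}",f"{37.5+w[1]*np.sin(t):.1f}",str(w[2])]
print(subprocess.run(["python3","d.py"]+a,capture_output=True,text=True).stdout)
E
python3 arc.py 8 131 45 15 129 45 22 127 45 29 125 45 36 124 45 43 123 45 50 122 45 57 121 45
```

```text
t 4.45 binder xyz mm [ -49.4 -135.7   41.6] ztool [ 0.    0.71 -0.71] F [ 0.5 -0.2  1.1] q [-0.57  0.4   1.7   0.54  1.63 -2.46]
[ -50.  -129.7   55.7   45. ] lin [0.001, 0.035, -0.015] ang [-0.002, 0.001, 0.003]
[ -50.  -124.6   70.9   45. ] lin [0.001, 0.071, -0.032] ang [-0.002, 0.001, 0.003]
[ -50.  -117.8   85.1   45. ] lin [0.001, 0.108, -0.046] ang [-0.002, 0.001, 0.003]
[ -50.  -109.3   98.1   45. ] lin [0.001, 0.146, -0.054] ang [-0.002, 0.001, 0.003]
[ -50.  -100.3  110.4   45. ] lin [0.001, 0.184, -0.06] ang [-0.002, 0.001, 0.003]
[-50.  -90.  121.4  45. ] lin [0.001, 0.222, -0.061] ang [-0.002, 0.001, 0.003]
[-50.  -78.4 131.   45. ] lin [0.001, 0.259, -0.057] ang [-0.002, 0.001, 0.003]
[-50.  -65.9 139.   45. ] lin [0.001, 0.295, -0.05] ang [-0.002, 0.001, 0.003]
```

```bash
python3 -m crank '{"claw":[-1,-1,-1,-1,-1],"linear":[[0,0.035,-0.015],[0,0.07,-0.03],[0,0.108,-0.045],[0,0.146,-0.053],[0,0.146,-0.053]],"angular":[[0,0,0],[0,0,0],[0,0,0],[0,0,0],[0,0,0]]}'
python3 - <<'E'
from h import *
g=env.grab_frame("wrist");cv2.imwrite("pics/w2.png",g["color"][:,:,::-1])
E
python3 arc.py 36 124 45 43 123 45 50 122 45 57 121 46 64 120 48 71 120 50 78 120 52 85 120 54 92 120 56
```

```text
time_s: 4.95
eef_pos: [0.5404, -0.0663, 0.0982]
orientation: [-0.085, 0.92, 0.38, -0.033]
force: [0.2, -1.5, -0.2]
finger_gap: -0.003
finger_force: 0.0
t 5.0 binder xyz mm [ -49.7 -109.2   96.9] ztool [ 0.    0.71 -0.71] F [-0.2 -0.6  0.5] q [-0.54  0.29  1.74  0.56  1.68 -2.4 ]
[ -50.  -100.3  110.4   45. ] lin [0.001, 0.04, -0.008] ang [-0.001, 0.001, 0.002]
[-50.  -90.  121.4  45. ] lin [0.0, 0.077, -0.009] ang [-0.001, 0.001, 0.002]
[-50.  -78.4 131.   45. ] lin [0.0, 0.115, -0.006] ang [-0.001, 0.001, 0.002]
[-50.  -65.9 139.   46. ] lin [0.0, 0.151, 0.002] ang [0.015, 0.001, 0.002]
[-50.  -52.6 145.4  48. ] lin [0.0, 0.186, 0.014] ang [0.049, 0.001, 0.002]
[-50.  -39.1 151.   50. ] lin [0.0, 0.22, 0.028] ang [0.082, 0.001, 0.002]
[-50.  -24.9 154.9  52. ] lin [0.0, 0.252, 0.046] ang [0.115, 0.001, 0.002]
[-50.  -10.5 157.   54. ] lin [0.0, 0.281, 0.068] ang [0.149, 0.001, 0.002]
[-50.    4.2 157.4  56. ] lin [0.0, 0.308, 0.093] ang [0.182, 0.001, 0.002]
```

View pics/w2.png

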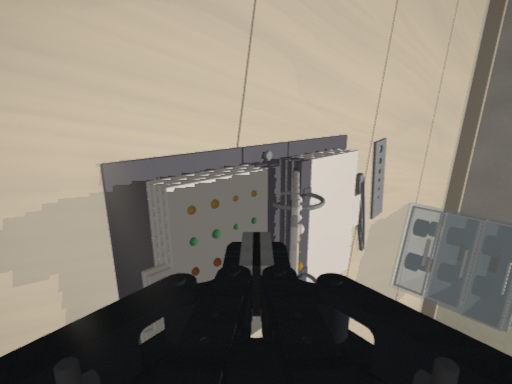

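The next leaf lies flat on the right with its beads showing at (215,230). The top leaf is seen edge-on at (298,235), raised to about 45° ahead of the finger. I'll keep following the arc.

```bash
python3 -m crank '{"claw":[-1,-1,-1,-1,-1,-1,-1,-1,-1],"linear":[[0,0.04,-0.008],[0,0.077,-0.009],[0,0.115,-0.006],[0,0.151,0.002],[0,0.186,0.014],[0,0.22,0.028],[0,0.252,0.046],[0,0.281,0.068],[0,0.308,0.093]],"angular":[[0,0,0],[0,0,0],[0,0,0],[0.015,0,0],[0.049,0,0],[0.082,0,0],[0.115,0,0],[0.149,0,0],[0.182,0,0]]}'
python3 - <<'E'
from h import *
for n in("wrist","top"):
    g=env.grab_frame(n);cv2.imwrite(f"pics/{n}3.png",g["color"][:,:,::-1])
    for k in("top_tab","top_leaf"):
        for d in env.regions_of(k,g)[:2]:
            print(n,k,round(d["conf"],2),np.round(d["rect"]), np.round(np.percentile(cloud(g)[d["region"]&(g["z_map"]>0)],[2,50,98],axis=0),3).tolist() if n=="top" else "")
E
python3 arc.py 99 119 58 106 118 61 113 118 64 120 117 67 127 116 70 134 115 73 141 115 76 148 115 79 155 115 82 162 115 85
```

```text
time_s: 5.9
eef_pos: [0.5184, 0.046, 0.157]
orientation: [-0.087, 0.952, 0.291, -0.026]
force: [-0.5, -0.6, -0.4]
finger_gap: 0.001
finger_force: 0.4
wrist top_tab 0.75 [234. 257. 122. 165.] 
wrist top_tab 0.15 [147. 248. 292. 215.] 
wrist top_leaf 0.72 [230. 255. 123. 165.] 
top top_tab 0.57 [235. 202.  14.  45.] [[0.498, 0.043, 0.06], [0.587, 0.061, 0.118], [0.636, 0.075, 0.159]]
top top_leaf 0.72 [236. 203.  20.  46.] [[0.498, 0.043, 0.066], [0.587, 0.061, 0.119], [0.633, 0.073, 0.161]]
t 6.2 binder xyz mm [-50.5   3.8 156.1] ztool [-0.    0.56 -0.83] F [ 0.  -0.   0.6] q [-0.33  0.    1.88  0.51  1.58 -2.16]
[-50.   18.6 155.   58. ] lin [-0.001, 0.029, 0.023] ang [0.035, -0.0, -0.0]
[-50.   32.5 150.9  61. ] lin [-0.001, 0.052, 0.051] ang [0.085, -0.0, -0.0]
[-50.   46.1 146.1  64. ] lin [-0.001, 0.074, 0.08] ang [0.135, -0.0, -0.0]
[-50.   58.5 138.8  67. ] lin [-0.001, 0.089, 0.112] ang [0.185, -0.0, -0.0]
[-50.   69.8 130.1  70. ] lin [-0.001, 0.1, 0.146] ang [0.235, -0.0, -0.0]
[-50.   79.9 120.2  73. ] lin [-0.001, 0.107, 0.181] ang [0.285, -0.0, -0.0]
[-50.   89.4 109.9  76. ] lin [-0.001, 0.112, 0.216] ang [0.335, -0.0, -0.0]
[-50.   97.5  98.4  79. ] lin [-0.001, 0.113, 0.251] ang [0.385, -0.0, -0.0]
[-50.  104.2  86.1  82. ] lin [-0.001, 0.11, 0.286] ang [0.435, -0.0, -0.0]
[-50.  109.4  73.   85. ] lin [-0.001, 0.102, 0.32] ang [0.485, -0.0, -0.0]
```

View pics/wrist3.png

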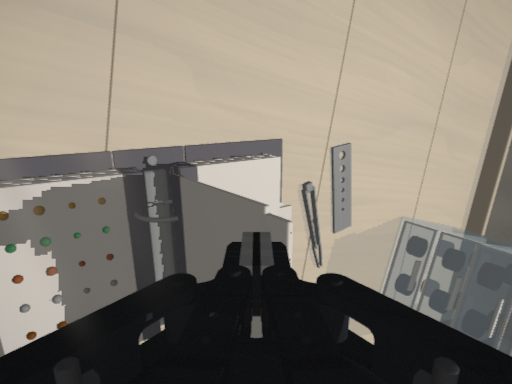

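The top leaf is now upright and slightly past it: its plain underside runs from (180,170) to (280,215), and the next leaf is still flat on the right. I'll push it over and down.

```bash
python3 -m crank '{"claw":[-1,-1,-1,-1,-1,-1,-1,-1,-1,-1,-1],"linear":[[0,0.029,0.023],[0,0.052,0.051],[0,0.074,0.08],[0,0.089,0.112],[0,0.1,0.146],[0,0.107,0.181],[0,0.112,0.216],[0,0.113,0.251],[0,0.11,0.286],[0,0.102,0.32],[0,0.102,0.32]],"angular":[[0.035,0,0],[0.085,0,0],[0.135,0,0],[0.185,0,0],[0.235,0,0],[0.285,0,0],[0.335,0,0],[0.385,0,0],[0.435,0,0],[0.485,0,0],[0.485,0,0]]}'
python3 - <<'E'
from h import *
for n in("top",):
    g=env.grab_frame(n)
    for k in("top_tab","top_leaf"):
        for d in env.regions_of(k,g)[:2]:
            print(n,k,round(d["conf"],2),np.round(d["rect"]), np.round(np.percentile(cloud(g)[d["region"]&(g["z_map"]>0)],[2,50,98],axis=0),3).tolist())
E
python3 d.py -50 112 62 90 -50 112 56 90 -50 112 50 90 -50 112 46 90 -50 112 43 90 -50 112 41 90
```

```text
time_s: 7.3
eef_pos: [0.4978, 0.1492, 0.0708]
orientation: [-0.092, 0.995, 0.043, -0.006]
force: [-0.5, 0.2, 0.2]
finger_gap: 0.0
finger_force: 0.0
top top_tab 0.94 [222. 207.  38.  43.] [[0.495, 0.057, 0.021], [0.59, 0.095, 0.051], [0.628, 0.173, 0.357]]
top top_leaf 0.88 [221. 206.  38.  41.] [[0.495, 0.058, 0.042], [0.589, 0.092, 0.051], [0.627, 0.166, 0.071]]
t 7.45 binder xyz mm [-50.2 109.   73.2] ztool [-0.    0.09 -1.  ] F [ 1.1 -0.7  1. ] q [ 0.1  -0.04  1.99  0.09  1.2  -1.69]
[-50. 112.  62.  90.] lin [-0.0, 0.005, 0.029] ang [0.084, -0.0, -0.001]
[-50. 112.  56.  90.] lin [-0.0, 0.004, 0.043] ang [0.084, -0.0, -0.001]
[-50. 112.  50.  90.] lin [-0.0, 0.003, 0.058] ang [0.084, -0.0, -0.001]
[-50. 112.  46.  90.] lin [-0.0, 0.002, 0.068] ang [0.084, -0.0, -0.001]
[-50. 112.  43.  90.] lin [-0.0, 0.001, 0.076] ang [0.084, -0.0, -0.001]
[-50. 112.  41.  90.] lin [-0.0, 0.001, 0.081] ang [0.084, -0.0, -0.001]
```

```bash
python3 -m crank '{"claw":[-1,-1,-1,-1,-1,-1,-1],"linear":[[0,0.005,0.025],[0,0.004,0.04],[0,0.003,0.055],[0,0.002,0.065],[0,0.001,0.072],[0,0.001,0.077],[0,0.001,0.077]],"angular":[[0.084,0,0],[0.084,0,0],[0.084,0,0],[0.084,0,0],[0.084,0,0],[0.084,0,0],[0.084,0,0]]}'; python3 d.py
```

```text
time_s: 8.15
eef_pos: [0.4988, 0.1513, 0.042]
orientation: [-0.091, 0.996, -0.0, -0.0]
force: [-0.2, 0.2, -0.3]
finger_gap: -0.0
finger_force: 0.0
t 8.15 binder xyz mm [-50.7 112.3  42. ] ztool [-0. -0. -1.] F [-0.2  0.2 -0.3] q [ 0.15  0.01  2.   -0.    1.14 -1.6 ]
```

```bash
python3 -m crank '{"claw":[-1,-1],"linear":[[0,0,0.0025],[0,0,0.005]],"angular":[[0,0,0],[0,0,0]]}' | grep -E "eef|force:"; python3 -m crank '{"claw":[-1,-1],"linear":[[0,0,0.0015],[0,0,0.0025]],"angular":[[0,0,0],[0,0,0]]}'| grep -E "eef|force:"
```

```text
eef_pos: [0.4991, 0.1516, 0.0404]
force: [0.7, -0.0, 0.2]
finger_force: 0.2
eef_pos: [0.4991, 0.1517, 0.0395]
force: [-0.5, -0.7, 3.0]
finger_force: 1.6
```

```bash
python3 -m crank '{"claw":[-1,-1],"linear":[[0,0,0.001],[0,0,0.002]],"angular":[[0,0,0],[0,0,0]]}'| grep -E "eef|force:"
```

```text
eef_pos: [0.4992, 0.1517, 0.0394]
force: [-3.6, -1.0, 8.1]
finger_force: 4.0
```

Contact is firm but light at 8 N, so the leaf is down on the stack. I'll lift straight up, back the arm off and look.

```bash
python3 -m crank '{"claw":[-1,-1,-1,-1,-1,-1,-1,-1,-1,-1,-1,-1],"linear":[[0,0,-0.02],[0,0,-0.06],[0,0,-0.12],[0,0,-0.25],[0,0,-0.4],[0,0,-0.5],[0.2,0.3,-0.5],[0.2,0.4,-0.5],[0.2,0.5,-0.5],[0.2,0.5,-0.5],[0.2,0.5,-0.5],[0.2,0.5,-0.5]],"angular":[[0,0,0],[0,0,0],[0,0,0],[0,0,0],[0,0,0],[0,0,0],[0,0,0],[0,0,0],[0,0,0],[0,0,0],[0,0,0],[0,0,0]]}'
python3 - <<'E'
from h import *
f=env.grab_frame("top");P=cloud(f);Q=P.reshape(-1,3)
p=[.569,.05,.182];L=(Q[:,:2]-p[:2])@np.array([[np.cos(p[2]),-np.sin(p[2])],[np.sin(p[2]),np.cos(p[2])]])
for sg in(1,-1):
    m=(abs(L[:,0])<.065)&(sg*L[:,1]>.03)&(sg*L[:,1]<.112)&(Q[:,2]<.1)
    k=np.polyfit(sg*L[m,1],Q[m,2],1);print(sg,m.sum(),"slope",k[0],"z@120",np.polyval(k,.12),"mean",Q[m,2].mean())
A=cv2.resize(f["color"][130:260,160:320],None,fx=4,fy=4,interpolation=cv2.INTER_CUBIC)
cv2.imwrite("pics/e.png",A[:,:,::-1])
E
```

```text
time_s: 9.95
eef_pos: [0.3825, 0.3359, 0.2384]
orientation: [-0.093, 0.996, -0.0, 0.0]
force: [0.5, -0.5, 0.1]
finger_gap: -0.001
finger_force: 0.0
1 783 slope -0.004383164344044534 z@120 0.039127179382202344 mean 0.03934190204033132
-1 768 slope -0.007740623498120854 z@120 0.03149616026078139 mean 0.0318750756103563
```

View pics/e.png

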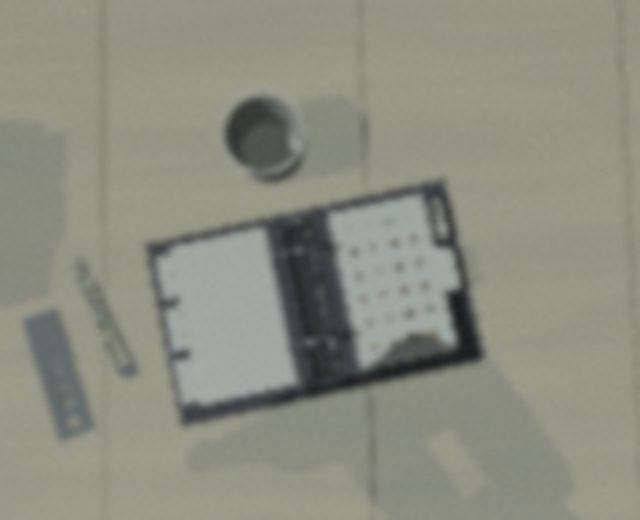

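The leaf lies flat on the left, with its top face at 39.3 mm and its tab at (185,380). The next leaf is flat on the right at 31.9 mm, and the binder and the objects in view are where they started.

```bash
python3 -c "
from rig import env
print(env.finish_job())"
```

```text
the job is handed in; nothing more can be done
None
```

The top leaf is turned over and lies flat on the left-hand stack, the next leaf is still flat on the right, the binder and the objects around it look unmoved, and the job is handed in at about 10 s (no verdict came back).

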